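# Sort the salon's call buttons by feel and restock the charging rail

### The arm

A 6-joint arm with a two-finger parallel gripper is mounted at the origin on the work surface. World frame = base frame: x ahead of the robot, y to its left, z up, the work surface at z = 0. Lengths are in m, angles in rad, forces in N, time in s.
With the tool pointing down it reaches from about 0.3 to 1 m from the base axis. Payload 5.1 kg.
Tool frame: the origin (TCP) lies at the very end of the fingers, on their centre line; the grasp point (between the pads) lies 19 mm behind it (grasp_offset is the y of the grasp point in the tool frame, in m); y points along the fingers, z is the direction in which the jaws open and shut, and the axes are right-handed (so a half turn about y gives the same grasp; the last joint's range is limited). The gripper opens to 95 mm and grips with 3 to 60 N. Pads are 20 mm wide; open, the fingers measure 119 mm over their backs; the gripper's body (75 mm by 180 mm) begins 59 mm behind the grasp point.
Start: joints at [-1.295, 0.124, 1.65, -0, 1.367, -0.083], TCP at [0.228, -0.609, 0.215] pointing down, gripper open.
Joint ranges: [-2.61, 2.61], [-1.02, 2.33], [0.03, 2.71], [-1.35, 4.49], [0.32, 2.68], [-2.91, 2.91]. Speed limits (rad/s): [2.57, 2.57, 3.14, 3.14, 3.14, 3.14].

### API

Orientations are given as a unit quaternion [w, x, y, z].
In Python, from workcell import * gives the robot as it stands. The module is installed in compiled form; this text tells all that it offers.
- The arm moves only by the tool carry_out, never from a script. Its argument "deltas" is a list of rows, each an object of numbers: "x", "y", "z": the shift along the tool's x, y, z normalised to -1 to 1, where 1 is 0.3 m; "turn": the turn about the tool's y normalised to -1 to 1, where 1 is pi/4 rad; "fingers": the finger opening in mm, from 0 to 95.1. A call has exactly 8 rows; each row is the pose to reach, as a shift and turn from the pose measured when the call began, along the tool's axes at that moment; what a row does not reach only later rows make up. A row lasts 1/12 s, in which the tool goes at most 41.7 mm and 7.16 degrees, less where a joint would pass 70% of its speed; a pose out of reach is approached as far as the arm can. A call with a number of a shift or a turn outside -1 to 1 is refused whole. A call with a gripper value outside its range is refused whole. The fingers move at their own pace and stop on an object; "newtons" is the grip in N (left out, the last holds). Time passes only in rows, so rows that repeat a pose let the fingers close, or fill a call up. It gives the time, the measured TCP pose, the force and the opening at its end, in the units of the state.
- get_state(): the state, without advancing time (a new reading comes with each control period).
- capture(name): name is "scene" or "top" or "wrist"; returns a dict with "image" (384x512x3 uint8, red, green, blue), "mtx" (3x3 intrinsics, pixels), "k1" (the pictures are not rectified: a ray, as slopes to the right and down, at radius r is drawn at 1 + k1 r^2 times it, then the intrinsics apply), "position" and "orientation" of the camera in the world; the wrist camera has in their place "hand_eye" (4x4, takes a point from camera to tool coordinates, whose origin is the TCP and whose axes are the tool frame's). Camera axes: x right, y up, looking along -z (the intrinsics and any distortion apply to the point x, -y, -z); pixel columns grow to the right and rows downward; lengths in m; the calibration is good to about 2 mm. A picture is of the moment at which its call begins: read the wrist's pose just before it. There is no depth.
- close_job(): hands the job in, once; it reports no verdict.
The state is a dict: "clock": time; "q": joint angles; "dq": joint speeds; "joint_efforts": joint torques, N m; "tcp_pos": TCP position; "orientation": TCP orientation; "wrist_force": force on the tool from outside, world axes, zero at the start; "torque": the same for the moment, N m; "gripper_width": opening from 0.0 (shut) to 1.0 (fully open).
Only numpy, scipy, OpenCV 4.12 (cv2) and the standard library are available. Lean on these libraries where they do the work, as an engineer would, in place of code of your own. Each camera call takes 0.05 s, during which the arm holds its last target. There are 200 camera calls.

### The job

On the cork mat, press the key of each of the three call buttons down until it clicks, one after another from left to right as seen from the robot, feeling how hard each one is. Then bring the older button in the charging rail forward to the front lip (the robot's end) and stand the firmest of the three close behind it in the rail; put the lightest one upright in the dark wooden repairs tray and leave the middling one at its place on the mat. Disturb nothing else on the table.

Things in the scene. Friction and masses are not known exactly. Their poses are not given: they have to be found in the camera images.
- mat_middle (a point): Fixed cork mat, 90 (its x) by 255 (its y) by 4 mm thick, on the table, with three dark round marks at y = +80, 0 and -80 mm, on each of which a call button stands (within 5 mm). The point is the middle of its upper face, z up; +y is to the left seen from the robot.
- rail_floor (a point): Fixed charging rail, grey with aluminium edges: a straight channel along its x axis, open above, for one row of buttons. The point is the middle of its floor (6 mm above the table), z up. Inside it is 150 mm long (x -75 to +75 mm) and 58 mm wide; the 4 mm thick side walls and the front lip (at -x, the robot's side) rise 8 mm above the floor, the back wall (at +x) 16 mm.
- tray_in (a point): Fixed square dark wooden repairs tray, 138 by 138 mm outside, 25 mm high, walls 4 mm thick. The point is the centre of its inner floor, about 4 mm above the table, axes along its sides, z up.
- button_1_center (a point): Call button, one of three that look exactly alike: upright round grey puck 50 mm in diameter and 36 mm high with a white round key 30 mm across on top, standing 11 mm proud of the puck (47 mm over all); 130 to 210 g. The point is on the puck's axis, 18 mm above its underside. Its key feels light, medium or firm; which number has which is not told.
- button_2_center (a point): Call button, one of three that look exactly alike: upright round grey puck 50 mm in diameter and 36 mm high with a white round key 30 mm across on top, standing 11 mm proud of the puck (47 mm over all); 130 to 210 g. The point is on the puck's axis, 18 mm above its underside. Its key feels light, medium or firm; which number has which is not told.
- button_3_center (a point): Call button, one of three that look exactly alike: upright round grey puck 50 mm in diameter and 36 mm high with a white round key 30 mm across on top, standing 11 mm proud of the puck (47 mm over all); 130 to 210 g. The point is on the puck's axis, 18 mm above its underside. Its key feels light, medium or firm; which number has which is not told.
- button_old_center (a point): The older call button, of the same make and size (medium key), standing in the charging rail somewhere in its middle or rear part. The point is on the puck's axis, 18 mm above its underside.
- key_1 (a joint): Key of button_1: how far it is pressed, in m, 0 up, 0.008 bottomed out; springs back when released. It clicks 5.5 mm down. A light key takes about 1.3 N to start moving and 2 N to bottom, a medium one 3.6 to 5.1 N, a firm one 7.5 to 10.5 N.
- key_2 (a joint): Key of button_2: how far it is pressed, in m, 0 up, 0.008 bottomed out; springs back when released. It clicks 5.5 mm down. A light key takes about 1.3 N to start moving and 2 N to bottom, a medium one 3.6 to 5.1 N, a firm one 7.5 to 10.5 N.
- key_3 (a joint): Key of button_3: how far it is pressed, in m, 0 up, 0.008 bottomed out; springs back when released. It clicks 5.5 mm down. A light key takes about 1.3 N to start moving and 2 N to bottom, a medium one 3.6 to 5.1 N, a firm one 7.5 to 10.5 N.
- wooden_hand: Bystander, loose: upright jointed wooden hand model, 180 mm tall, reaching at most 54 mm from its axis. Origin at the centre of its foot (58 mm across). Must stay where it is.
- diffuser: Bystander, loose: round glass reed diffuser, 68 mm across and 70 mm high, with sticks up to 180 mm that stay within 34 mm of the axis. Origin at the centre of its underside.
- card_holder: Bystander, loose: clear card holder with cards, 46 (x) by 98 (y) by 61 mm high. Origin at the centre of its underside.
- card_box: Bystander, loose: flat black card box, 62 (x) by 96 (y) by 22 mm high. Origin at the centre of its underside.
Mind the look-alikes: they are no part of the job. What is shaped like the part that bears button_1_center but orange is not meant.

How it is judged:
On the way, in this order (a step that is already met when the one before it is completed fails the run):
1. the left button on the mat is pressed to its click (at least 5.5 mm down) (((value of joint key_1 above 0.0055 m and y of button_1_center in the frame of mat_middle above 0.045 m and x of button_1_center in the frame of mat_middle between -0.045 and 0.045 m) or (value of joint key_2 above 0.0055 m and y of button_2_center in the frame of mat_middle above 0.045 m and x of button_2_center in the frame of mat_middle between -0.045 and 0.045 m) or (value of joint key_3 above 0.0055 m and y of button_3_center in the frame of mat_middle above 0.045 m and x of button_3_center in the frame of mat_middle between -0.045 and 0.045 m))), for 0.05 s.
2. the middle button on the mat is pressed to its click (at least 5.5 mm down) (((value of joint key_1 above 0.0055 m and y of button_1_center in the frame of mat_middle between -0.035 and 0.035 m and x of button_1_center in the frame of mat_middle between -0.045 and 0.045 m) or (value of joint key_2 above 0.0055 m and y of button_2_center in the frame of mat_middle between -0.035 and 0.035 m and x of button_2_center in the frame of mat_middle between -0.045 and 0.045 m) or (value of joint key_3 above 0.0055 m and y of button_3_center in the frame of mat_middle between -0.035 and 0.035 m and x of button_3_center in the frame of mat_middle between -0.045 and 0.045 m))), for 0.05 s.
3. the right button on the mat is pressed to its click (at least 5.5 mm down) (((value of joint key_1 above 0.0055 m and y of button_1_center in the frame of mat_middle below -0.045 m and x of button_1_center in the frame of mat_middle between -0.045 and 0.045 m) or (value of joint key_2 above 0.0055 m and y of button_2_center in the frame of mat_middle below -0.045 m and x of button_2_center in the frame of mat_middle between -0.045 and 0.045 m) or (value of joint key_3 above 0.0055 m and y of button_3_center in the frame of mat_middle below -0.045 m and x of button_3_center in the frame of mat_middle between -0.045 and 0.045 m))), for 0.05 s.
At the end, for the whole second after the job is handed in: Older button on the rail floor within 13 mm of the front lip; firm one behind it, gap under 16 mm; light one on the tray floor, its centre within 45 mm of the tray's along each side; medium one within 20 mm of its start. All upright (0.12 rad) and at rest (x of button_old_center in the frame of rail_floor between -0.06 and -0.038 m and z of each of button_old_center, button_2_center in the frame of rail_floor below 0.022 m and y of button_old_center in the frame of rail_floor between -0.008 and 0.008 m and x of button_2_center in the frame of rail_floor between -0.005 and 0.035 m and y of button_2_center in the frame of rail_floor between -0.008 and 0.008 m and horizontal distance between button_2_center and button_old_center below 0.066 m and x of button_3_center in the frame of tray_in between -0.045 and 0.045 m and y of button_3_center in the frame of tray_in between -0.045 and 0.045 m and z of button_3_center in the frame of tray_in below 0.022 m and distance of button_1_center from where it was at the start of the episode below 0.02 m and linear speed of each of button_2, button_1, button_3, button_old below 0.02 m/s and angle between each of button_2_center, button_1_center, button_3_center, button_old_center's own z axis and vertical below 0.12 rad); the robot touches nothing.
It fails at once if the wooden hand is pushed more than 20 mm or tipped (distance of wooden_hand from where it was at the start of the episode above 0.02 m or angle between wooden_hand's own z axis and vertical above 0.3 rad).
It fails at once if the reed diffuser is pushed more than 20 mm or tipped (distance of diffuser from where it was at the start of the episode above 0.02 m or angle between diffuser's own z axis and vertical above 0.3 rad).
It fails at once if the card holder is pushed more than 20 mm or tipped (distance of card_holder from where it was at the start of the episode above 0.02 m or angle between card_holder's own z axis and vertical above 0.3 rad).
It fails at once if the black card box is pushed more than 20 mm or tipped (distance of card_box from where it was at the start of the episode above 0.02 m or angle between card_box's own z axis and vertical above 0.3 rad).
It fails at once if a call button is tipped over (angle between any of button_2_center, button_1_center, button_3_center, button_old_center's own z axis and vertical above 0.6 rad).
It also fails if it takes over 72 s, if anything falls off the work surface, if the arm or the gripper's body presses on something with over 40 N, if the wrist force passes 120 N, or if a joint passes its speed limit or range.

## Working session

There is one attempt and no reset: what is moved stays moved. The work goes in short steps, Python scripts to look and compute and a tool call to move; the robot and the scene stay as the last step left them, time stands still between calls to the robot, and variables do not carry over. Pictures are saved under pics/ and viewed, about 8 in all and at most 12, crops included, and the job is handed in when it is done.

Besides the shell and the picture viewer there is one more tool, called after "Call:" in YAML: its name, and indented under it one key for each argument. carry_out: Moves the arm, as the interface text tells. Its arguments: {"type":"object","properties":{"deltas":{"type":"array"},"newtons":{"type":"number"}},"required":["deltas"]}

```bash
mkdir -p pics; python3 - <<'E'
from workcell import *
import cv2,pickle,numpy as np
d={}
for n in("scene","top"):
    c=capture(n);d[n]=c
    cv2.imwrite(f"pics/{n}0.png",c["image"][:,:,::-1])
    print(n,c["mtx"].tolist(),c["k1"],c["position"],c["orientation"])
pickle.dump(d,open("c0.pkl","wb"))
s=get_state();print(s)
E
```

```text
scene [[392.14897018474767, 0.0, 250.33186684661092], [0.0, 392.14897018474767, 191.11357728480863], [0.0, 0.0, 1.0]] 0.03538630332122158 [1.1771716  0.21600254 0.68791049] [0.5397251  0.24488914 0.31975459 0.73924497]
top [[424.88625077273764, 0.0, 254.47014253314055], [0.0, 424.88625077273764, 195.51497077381478], [0.0, 0.0, 1.0]] 0.005910898727490953 [0.36626136 0.0016899  0.90510828] [-0.70477033 -0.05017607  0.05791639  0.70528493]
{'clock': 0.1, 'q': array([-1.29462701e+00,  1.24451065e-01,  1.65155055e+00, -6.15162069e-06,
        1.36749838e+00, -8.25709473e-02]), 'dq': array([ 0.00132598, -0.00147078, -0.0020836 , -0.00160049,  0.00155587,
       -0.00063653]), 'joint_efforts': array([ 1.56340950e-03, -4.18879688e+01, -3.61097431e+01,  7.77529017e-02,
        4.61445702e-02, -5.31461706e-05]), 'tcp_pos': array([ 0.22803957, -0.60805713,  0.21349499]), 'orientation': array([ 0.12608789, -0.12622248,  0.69643273, -0.69509077]), 'wrist_force': array([ 0.30817469, -0.64854886, -0.28558018]), 'torque': array([-0.02175244, -0.01230453,  0.00069096]), 'gripper_width': 1.0000183462921226}
```

View pics/top0.png

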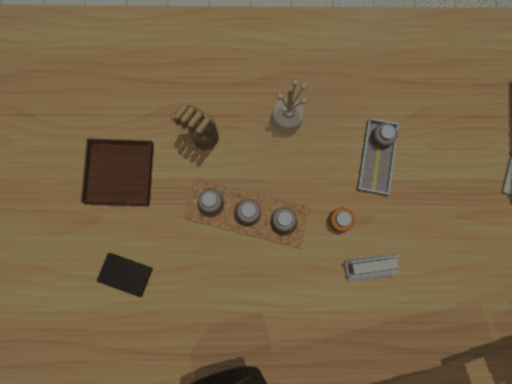

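View pics/scene0.png

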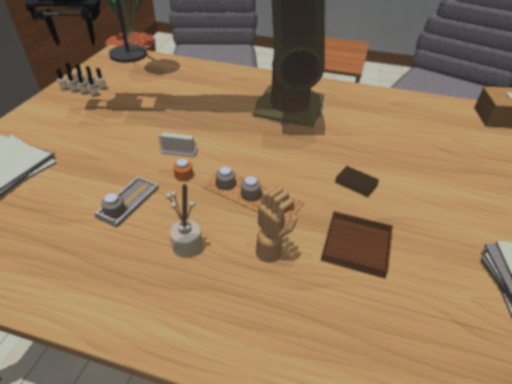

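The top view shows three buttons on the mat at (210,201), (248,211) and (285,220), with the old one at (385,134) in the rail. The possible mix-ups are the orange look-alike at (342,219), which I exclude, and the old button at (385,134), which is told apart by standing in the rail. The tray is at (118,172), the hand foot near (205,138), the diffuser at (288,118), the card box at (125,274) and the card holder at (372,267). The scene view agrees on all of these.

```bash
cat > h.py <<'E'
import numpy as np,cv2,pickle
from scipy.spatial.transform import Rotation as R
def rot(q): return R.from_quat([q[1],q[2],q[3],q[0]]).as_matrix()
def px2w(c,uv,z,pose=None):
    K=c["mtx"];p=np.array([(uv[0]-K[0,2])/K[0,0],(uv[1]-K[1,2])/K[1,1]])
    s=p.copy()
    for _ in range(10): s=p/(1+c["k1"]*(s@s))
    M,o=(rot(c["orientation"]),np.array(c["position"])) if pose is None else pose
    d=M@np.array([s[0],-s[1],-1.]); return o+d*(z-o[2])/d[2]
def wristpose(c,s):
    T=np.eye(4);T[:3,:3]=rot(s["orientation"]);T[:3,3]=s["tcp_pos"]
    W=T@np.array(c["hand_eye"]);return W[:3,:3],W[:3,3]
def blobs(mask,a0,a1):
    n,l,st,ce=cv2.connectedComponentsWithStats(mask.astype(np.uint8))
    return [(ce[i],st[i,4],l==i) for i in range(1,n) if a0<=st[i,4]<=a1]
E
python3 - <<'E'
from h import *
d=pickle.load(open("c0.pkl","rb"))
c=d["top"];im=c["image"];hsv=cv2.cvtColor(im,cv2.COLOR_RGB2HSV)
for uv in[(210,200),(248,211),(285,219),(342,218),(386,133),(385,142),(118,172),(210,210),(370,170)]: print(uv,im[uv[1],uv[0]],hsv[uv[1],uv[0]])
m=(hsv[...,1]<40)&(hsv[...,2]>135)
for ce,a,_ in blobs(m,30,600): print("white",ce.round(1),a,px2w(c,ce,.051).round(4))
m=(hsv[...,2]<90); m[:100]=0;m[300:]=0
for ce,a,l in blobs(m,150,9000):
    r=cv2.minAreaRect(np.argwhere(l)[:,::-1].astype(np.float32));print("dark",ce.round(1),a,r,px2w(c,r[0],.025).round(4))
for n,uv,z in[("handfoot",(206,136),.0),("diff",(288,118),.05),("holder",(372,267),.05),("box",(125,274),.022)]: print(n,px2w(c,uv,z).round(3))
for uv in[(370,120),(398,122),(389,194),(359,190)]: print("rail",px2w(c,uv,.018).round(4))
s=d["scene"]
for n,uv,z in[("handfoot",(268,252),.0),("diff",(186,240),.0)]: print("scene",n,px2w(s,uv,z).round(3))
big=cv2.resize(im[90:290,80:410][:,:,::-1],None,fx=2.4,fy=2.4,interpolation=cv2.INTER_CUBIC)
cv2.imwrite("pics/crop1.png",np.clip(big*1.5,0,255).astype(np.uint8))
E
```

```text
(210, 200) [131 132 132] [ 90   2 132]
(248, 211) [130 131 132] [105   4 132]
(285, 219) [130 133 135] [102   9 135]
(342, 218) [130 132 134] [105   8 134]
(386, 133) [131 132 134] [110   6 134]
(385, 142) [96 92 85] [19 29 96]
(118, 172) [68 44 30] [ 11 143  68]
(210, 210) [96 90 81] [18 40 96]
(370, 170) [102  96  91] [ 14  28 102]
dark [509.  148.9] 232 ((506.0, 151.5), (103.0, 10.0), 90.0) [ 0.5973 -0.5464  0.025 ]
dark [197.7 135.7] 1015 ((192.99729919433594, 133.81622314453125), (48.597686767578125, 42.64244842529297), 36.02737045288086) [0.6356 0.1233 0.025 ]
dark [282.7 127.5] 168 ((283.05792236328125, 126.24368286132812), (29.03548240661621, 13.40633487701416), 20.323135375976562) [ 0.6528 -0.0698  0.025 ]
dark [379.6 143.9] 392 ((385.234130859375, 153.0262451171875), (71.81781768798828, 24.750228881835938), 69.829345703125) [ 0.5938 -0.2874  0.025 ]
dark [365.1 167.5] 172 ((363.560791015625, 161.9145050048828), (75.43164825439453, 27.01949119567871), 75.21726989746094) [ 0.5743 -0.2402  0.025 ]
dark [117.5 172.4] 4477 ((117.14151000976562, 172.24526977539062), (70.064247131
[... 267 characters left out ...]
879638672), (26.368736267089844, 19.126619338989258), 21.801406860351562) [0.459  0.0104 0.025 ]
dark [281.  227.2] 209 ((281.63824462890625, 224.63719177246094), (26.49131965637207, 20.244657516479492), 24.22774314880371) [ 0.4408 -0.0644  0.025 ]
dark [124.5 274.4] 1553 ((124.36860656738281, 274.3612976074219), (48.95469284057617, 32.20928192138672), 19.98310661315918) [0.34   0.2562 0.025 ]
handfoot [0.638 0.098 0.   ]
diff [ 0.663 -0.078  0.05 ]
holder [ 0.354 -0.241  0.05 ]
box [0.341 0.256 0.022]
rail [ 0.6695 -0.26    0.018 ]
rail [ 0.665  -0.3209  0.018 ]
rail [ 0.5064 -0.2934  0.018 ]
rail [ 0.5149 -0.23    0.018 ]
scene handfoot [0.636 0.101 0.   ]
scene diff [ 0.66  -0.086 -0.   ]
```

View pics/crop1.png

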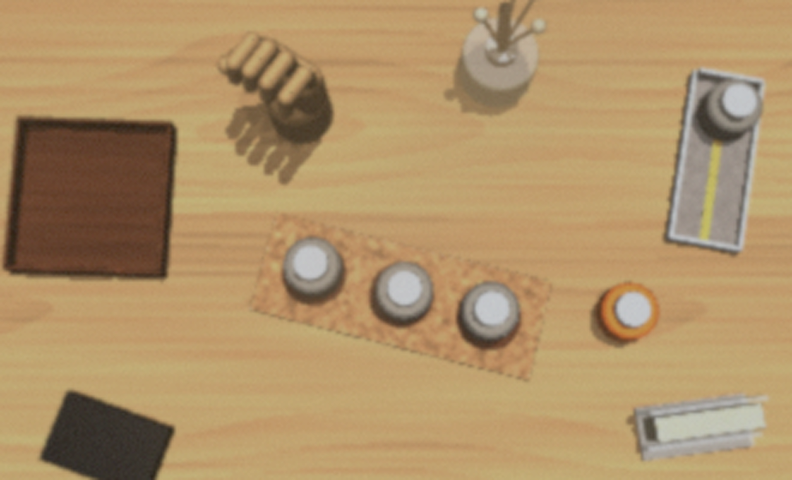

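The close crop confirms the three grey buttons on the cork mat, the orange one standing off it, and the old button at the rear of the rail. The rail's front lip is on the robot's side.

```bash
python3 - <<'E'
from h import *
d=pickle.load(open("c0.pkl","rb"))
c=d["top"];im=c["image"];hsv=cv2.cvtColor(im,cv2.COLOR_RGB2HSV)
m=(hsv[...,1]<22)&(hsv[...,2]>118)
for ce,a,l in blobs(m,60,400): print("white",ce.round(1),a,cv2.minEnclosingCircle(np.argwhere(l)[:,::-1].astype(np.float32)),px2w(c,ce,.051).round(4),px2w(c,ce,.053).round(4))
# rail corners from crop
P=[px2w(c,(80+u/2.4,90+v/2.4),z).round(4) for u,v,z in[(695,72,.022),(761,80,.022),(742,250,.014),(669,239,.014)]];print(P)
P=[px2w(c,(80+u/2.4,90+v/2.4),.025)[:2].round(4) for u,v in[(20,118),(175,124),(165,277),(6,270)]];print("tray",P,np.mean(P,0))
P=[px2w(c,(80+u/2.4,90+v/2.4),.004)[:2].round(4) for u,v in[(277,213),(551,283),(529,380),(249,307)]];print("mat",P,np.mean(P,0))
s=d["scene"];im=s["image"];hs=cv2.cvtColor(im,cv2.COLOR_RGB2HSV)
m=(hs[...,1]<30)&(hs[...,2]>140)
for ce,a,l in blobs(m,20,400): print("scene",ce.round(1),a,px2w(s,ce,.051).round(4))
print(rot([0.12608789,-0.12622248,0.69643273,-0.69509077]).round(3))
E
```

```text
white [22.5  1.5] 158 ((22.5, 1.0), 19.52572250366211) [0.9234 0.4943 0.051 ] [0.9221 0.4932 0.053 ]
white [52.8  1.4] 71 ((54.47618865966797, 1.0), 10.523907661437988) [0.9242 0.4292 0.051 ] [0.9229 0.4282 0.053 ]
white [106.5   1.9] 182 ((106.0, 1.0), 19.026397705078125) [0.924  0.3132 0.051 ] [0.9227 0.3125 0.053 ]
white [188.4   2.1] 200 ((188.0, 2.0), 19.105072021484375) [0.9248 0.1357 0.051 ] [0.9234 0.1353 0.053 ]
white [221.3   2.1] 129 ((223.0, 2.0), 13.153046607971191) [0.9251 0.0639 0.051 ] [0.9238 0.0637 0.053 ]
white [270.8   2.4] 222 ((270.5, 2.0), 18.607892990112305) [ 0.925  -0.0441  0.051 ] [ 0.9237 -0.044   0.053 ]
white [352.5   2.5] 232 ((352.5, 2.0), 19.602394104003906) [ 0.9257 -0.2231  0.051 ] [ 0.9244 -0.2225  0.053 ]
white [382.    2.2] 88 ((383.0, 0.800000011920929), 9.035585403442383) [ 0.9267 -0.288   0.051 ] [ 0.9254 -0.2874  0.053 ]
white [435.4   2.8] 232 ((434.5, 1.5), 19.557706832885742) [ 0.9257 -0.4053  0.051 ] [ 0.9244 -0.4043  0.053 ]
white [505.5   2.6] 65 ((504.0, 3.0), 7.615873336791992) [ 0.9266 -0.5595  0.051 ] [ 0.9253 -0.5582  0.053 ]
white
[... 1425 characters left out ...]
[344.4  77.4] 89 [-0.1596  0.1578  0.051 ]
scene [176.4 136. ] 97 [ 0.3568 -0.2464  0.051 ]
scene [ 44.4 165.4] 60 [ 0.5824 -0.5032  0.051 ]
scene [181.6 162.1] 61 [ 0.4603 -0.1833  0.051 ]
scene [224.6 170.1] 68 [ 0.4555 -0.0661  0.051 ]
scene [250.1 180.4] 76 [0.4731 0.0072 0.051 ]
scene [141.4 196.3] 116 [ 0.6083 -0.2179  0.051 ]
scene [110.4 197.5] 92 [ 0.6342 -0.2837  0.051 ]
scene [101.8 214.3] 24 [ 0.6876 -0.2718  0.051 ]
scene [179.2 226.4] 27 [ 0.6679 -0.0936  0.051 ]
scene [187.3 237.2] 116 [ 0.6907 -0.0644  0.051 ]
scene [506.5 252.6] 231 [0.5229 0.5748 0.051 ]
scene [ 21.6 381.8] 68 [ 1.0351 -0.1851  0.051 ]
[[-0.936 -0.001  0.351]
 [-0.351  0.002 -0.936]
 [-0.    -1.    -0.002]]
```

```bash
cat > d.py <<'E'
import sys
from h import *
from workcell import *
# usage: d.py x y z jawdeg ; prints normalised deltas
s=get_state();M=rot(s["orientation"]);p=np.array(s["tcp_pos"])
a=np.degrees(np.arctan2(M[1,2],M[0,2]))
print("t",round(s["clock"],2),"tcp",p.round(4),"jaw",a.round(1),"F",np.array(s["wrist_force"]).round(2),"w",round(s["gripper_width"]*95.1,1),"q",np.round(s["q"],2),"tilt",M[2,1].round(4))
for k in range(1,len(sys.argv),4):
    t=np.array(list(map(float,sys.argv[k:k+4])))
    dl=M.T@(t[:3]-p)/.3
    print(t,"delta",dl.round(4),"turn",round(-(t[3]-a)/45,3))
E
python3 d.py .492 .086 .2 -103.6
```

```text
t 0.1 tcp [ 0.228  -0.6081  0.2135] jaw -69.4 F [ 0.31 -0.65 -0.29] w 95.1 q [-1.29  0.12  1.65 -0.    1.37 -0.08] tilt -1.0
[ 4.920e-01  8.600e-02  2.000e-01 -1.036e+02] delta [-1.6361  0.0488 -1.8572] turn 0.759
```

Call:
carry_out:
  deltas:
    - {"x": -0.72,"y": 0.02,"z": -0.82,"turn": 0,"fingers": 0}
    - {"x": -0.72,"y": 0.02,"z": -0.82,"turn": 0,"fingers": 0}
    - {"x": -0.72,"y": 0.02,"z": -0.82,"turn": 0,"fingers": 0}
    - {"x": -0.72,"y": 0.02,"z": -0.82,"turn": 0,"fingers": 0}
    - {"x": -0.72,"y": 0.02,"z": -0.82,"turn": 0,"fingers": 0}
    - {"x": -0.72,"y": 0.02,"z": -0.82,"turn": 0,"fingers": 0}
    - {"x": -0.72,"y": 0.02,"z": -0.82,"turn": 0,"fingers": 0}
    - {"x": -0.72,"y": 0.02,"z": -0.82,"turn": 0,"fingers": 0}
  newtons: 20

```text
clock: 0.77
tcp_pos: [0.344, -0.2993, 0.2074]
orientation: [0.126, -0.126, 0.697, -0.695]
wrist_force: [1.1, -0.5, 0.9]
gripper_width: 0.497
```

Call:
carry_out:
  deltas:
    - {"x": -0.72,"y": 0.02,"z": -0.82,"turn": 0.759,"fingers": 0}
    - {"x": -0.72,"y": 0.02,"z": -0.82,"turn": 0.759,"fingers": 0}
    - {"x": -0.72,"y": 0.02,"z": -0.82,"turn": 0.759,"fingers": 0}
    - {"x": -0.72,"y": 0.02,"z": -0.82,"turn": 0.759,"fingers": 0}
    - {"x": -0.72,"y": 0.02,"z": -0.82,"turn": 0.759,"fingers": 0}
    - {"x": -0.72,"y": 0.02,"z": -0.82,"turn": 0.759,"fingers": 0}
    - {"x": -0.72,"y": 0.02,"z": -0.82,"turn": 0.759,"fingers": 0}
    - {"x": -0.72,"y": 0.02,"z": -0.82,"turn": 0.759,"fingers": 0}

```text
clock: 1.43
tcp_pos: [0.4501, -0.0176, 0.2024]
orientation: [-0.084, 0.084, 0.703, -0.701]
wrist_force: [1.1, 0.2, -0.3]
gripper_width: 0.009
```

```bash
python3 d.py .492 .086 .16 -103.6
```

```text
t 1.43 tcp [ 0.4501 -0.0176  0.2024] jaw -103.6 F [ 1.12  0.16 -0.3 ] w 0.9 q [-0.16 -0.33  2.09  0.    1.38  1.65] tilt -1.0
[ 4.920e-01  8.600e-02  1.600e-01 -1.036e+02] delta [-0.0547  0.142  -0.3684] turn -0.0
```

Call:
carry_out:
  deltas:
    - {"x": -0.055,"y": 0.142,"z": -0.368,"turn": 0,"fingers": 0}
    - {"x": -0.055,"y": 0.142,"z": -0.368,"turn": 0,"fingers": 0}
    - {"x": -0.055,"y": 0.142,"z": -0.368,"turn": 0,"fingers": 0}
    - {"x": -0.055,"y": 0.142,"z": -0.368,"turn": 0,"fingers": 0}
    - {"x": -0.055,"y": 0.142,"z": -0.368,"turn": 0,"fingers": 0}
    - {"x": -0.055,"y": 0.142,"z": -0.368,"turn": 0,"fingers": 0}
    - {"x": -0.055,"y": 0.142,"z": -0.368,"turn": 0,"fingers": 0}
    - {"x": -0.055,"y": 0.142,"z": -0.368,"turn": 0,"fingers": 0}

```text
clock: 2.1
tcp_pos: [0.4923, 0.0848, 0.1608]
orientation: [-0.084, 0.085, 0.703, -0.701]
wrist_force: [0.2, 0.1, -0.0]
gripper_width: 0.007
```

```bash
cat > w.py <<'E'
import sys
from h import *
from workcell import *
# wrist picture; w.py name key_z
s=get_state();c=capture("wrist");c["st"]=s
pickle.dump(c,open("w.pkl","wb"));cv2.imwrite(f"pics/{sys.argv[1]}.png",c["image"][:,:,::-1])
hs=cv2.cvtColor(c["image"],cv2.COLOR_RGB2HSV);P=wristpose(c,s)
m=(hs[...,1]<22)&(hs[...,2]>118)
print("cam",P[1].round(3))
for ce,a,l in blobs(m,150,60000):
    r=cv2.minEnclosingCircle(np.argwhere(l)[:,::-1].astype(np.float32))
    print(ce.round(1),a,np.round(r[1],1),round(a/(np.pi*r[1]**2),2),px2w(c,ce,float(sys.argv[2]),P).round(4))
E
python3 w.py w1 .051; python3 d.py .492 .086 .06 -103.6
```

```text
cam [0.564 0.067 0.33 ]
[257.1 183.6] 302 14.9 0.43 [0.4974 0.0826 0.051 ]
[414.8 191.7] 722 16.4 0.85 [ 0.4527 -0.0664  0.051 ]
[338.5 192.4] 689 15.4 0.92 [0.4697 0.0063 0.051 ]
t 2.15 tcp [0.4923 0.0848 0.1608] jaw -103.7 F [-0.18 -0.44 -0.45] w 0.3 q [ 0.06 -0.18  2.04  0.    1.28  1.87] tilt -1.0
[ 4.920e-01  8.600e-02  6.000e-02 -1.036e+02] delta [ 0.0021  0.336  -0.0029] turn -0.003
```

View pics/w1.png

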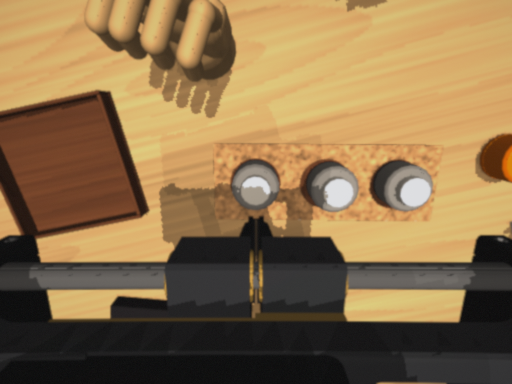

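The wrist view shows the left, middle and right keys at about (256,188), (338,192) and (414,191), with the shut fingertips just in front of the left key. The positions match the top view within 2 mm, so I press the left one now.

Call:
carry_out:
  deltas:
    - {"x": 0.002,"y": 0.15,"z": 0,"turn": 0,"fingers": 0}
    - {"x": 0.002,"y": 0.28,"z": 0,"turn": 0,"fingers": 0}
    - {"x": 0.002,"y": 0.35,"z": 0,"turn": 0,"fingers": 0}
    - {"x": 0.002,"y": 0.37,"z": 0,"turn": 0,"fingers": 0}
    - {"x": 0.002,"y": 0.38,"z": 0,"turn": 0,"fingers": 0}
    - {"x": 0.002,"y": 0.388,"z": 0,"turn": 0,"fingers": 0}
    - {"x": 0.002,"y": 0.388,"z": 0,"turn": 0,"fingers": 0}
    - {"x": 0.002,"y": 0.388,"z": 0,"turn": 0,"fingers": 0}

```text
clock: 2.82
tcp_pos: [0.4914, 0.0844, 0.0467]
orientation: [-0.086, 0.084, 0.703, -0.701]
wrist_force: [-7.9, -0.7, 9.1]
gripper_width: 0.007
```

```bash
python3 d.py .470 .006 .075 -103.6
```

```text
t 2.82 tcp [0.4914 0.0844 0.0467] jaw -103.8 F [-7.91 -0.71  9.12] w 0.7 q [ 0.06 -0.04  2.12  0.    1.06  1.87] tilt -1.0
[ 4.700e-01  6.000e-03  7.500e-02 -1.036e+02] delta [ 0.0072 -0.0946  0.2706] turn -0.004
```

Call:
carry_out:
  deltas:
    - {"x": 0,"y": 0.008,"z": 0,"turn": 0,"fingers": 0}
    - {"x": 0,"y": 0.017,"z": 0,"turn": 0,"fingers": 0}
    - {"x": 0,"y": 0.017,"z": 0,"turn": 0,"fingers": 0}
    - {"x": 0,"y": 0.017,"z": 0,"turn": 0,"fingers": 0}
    - {"x": 0,"y": 0.017,"z": 0,"turn": 0,"fingers": 0}
    - {"x": 0,"y": 0.017,"z": 0,"turn": 0,"fingers": 0}
    - {"x": 0,"y": 0.017,"z": 0,"turn": 0,"fingers": 0}
    - {"x": 0,"y": 0.017,"z": 0,"turn": 0,"fingers": 0}

```text
clock: 3.48
tcp_pos: [0.4909, 0.0839, 0.0443]
orientation: [-0.087, 0.084, 0.702, -0.701]
wrist_force: [-8.5, 0.4, 11.2]
gripper_width: 0.006
```

```bash
python3 d.py .470 .006 .085 -103.6
```

```text
t 3.48 tcp [0.4909 0.0839 0.0443] jaw -103.8 F [-8.49  0.42 11.15] w 0.6 q [ 0.06 -0.04  2.12  0.    1.06  1.87] tilt -1.0
[ 4.700e-01  6.000e-03  8.500e-02 -1.036e+02] delta [ 0.006  -0.136   0.2688] turn -0.006
```

Call:
carry_out:
  deltas:
    - {"x": 0,"y": 0.01,"z": 0,"turn": 0,"fingers": 0}
    - {"x": 0,"y": 0.015,"z": 0,"turn": 0,"fingers": 0}
    - {"x": 0,"y": 0.015,"z": 0,"turn": 0,"fingers": 0}
    - {"x": 0,"y": 0.015,"z": 0,"turn": 0,"fingers": 0}
    - {"x": 0,"y": 0,"z": 0,"turn": 0,"fingers": 0}
    - {"x": 0,"y": -0.06,"z": 0,"turn": 0,"fingers": 0}
    - {"x": 0,"y": -0.13,"z": 0,"turn": 0,"fingers": 0}
    - {"x": 0,"y": -0.13,"z": 0,"turn": 0,"fingers": 0}

```text
clock: 4.15
tcp_pos: [0.4951, 0.0836, 0.0894]
orientation: [-0.084, 0.088, 0.703, -0.701]
wrist_force: [1.3, -1.0, 0.4]
gripper_width: 0.004
```

```bash
python3 d.py .470 .006 .085 -103.6 .470 .006 .055 -103.6 .470 .006 .044 -103.6;  python3 w.py w2 .051
```

```text
t 4.15 tcp [0.4951 0.0836 0.0894] jaw -103.9 F [ 1.32 -1.01  0.43] w 0.4 q [ 0.06 -0.1   2.09  0.    1.14  1.87] tilt -1.0
[ 4.700e-01  6.000e-03  8.500e-02 -1.036e+02] delta [0.0191 0.0135 0.2712] turn -0.007
[ 4.700e-01  6.000e-03  5.500e-02 -1.036e+02] delta [0.0196 0.1135 0.2716] turn -0.007
[ 4.700e-01  6.000e-03  4.400e-02 -1.036e+02] delta [0.0198 0.1502 0.2717] turn -0.007
cam [0.566 0.065 0.259]
[368.1 221.6] 786 18.9 0.7 [0.4687 0.0028 0.051 ]
[463.6 220.3] 1158 21.5 0.8 [ 0.453  -0.0662  0.051 ]
```

Call:
carry_out:
  deltas:
    - {"x": 0.02,"y": 0,"z": 0.271,"turn": 0,"fingers": 0}
    - {"x": 0.02,"y": 0,"z": 0.271,"turn": 0,"fingers": 0}
    - {"x": 0.02,"y": 0.02,"z": 0.271,"turn": 0,"fingers": 0}
    - {"x": 0.02,"y": 0.11,"z": 0.271,"turn": 0,"fingers": 0}
    - {"x": 0.02,"y": 0.135,"z": 0.271,"turn": 0,"fingers": 0}
    - {"x": 0.02,"y": 0.153,"z": 0.271,"turn": 0,"fingers": 0}
    - {"x": 0.02,"y": 0.153,"z": 0.271,"turn": 0,"fingers": 0}
    - {"x": 0.02,"y": 0.153,"z": 0.271,"turn": 0,"fingers": 0}

```text
clock: 4.87
tcp_pos: [0.4677, 0.0056, 0.0431]
orientation: [-0.086, 0.084, 0.702, -0.702]
wrist_force: [-11.1, -3.4, 18.6]
gripper_width: 0.005
```

```bash
python3 d.py .4525 -.0675 .085 -103.6
```

```text
t 4.87 tcp [0.4677 0.0056 0.0431] jaw -103.8 F [-11.11  -3.4   18.65] w 0.4 q [-0.1  -0.11  2.19  0.    1.06  1.71] tilt -1.0
[ 4.525e-01 -6.750e-02  8.500e-02 -1.036e+02] delta [-0.0087 -0.1397  0.2488] turn -0.005
```

Call:
carry_out:
  deltas:
    - {"x": 0,"y": -0.011,"z": 0,"turn": 0,"fingers": 0}
    - {"x": 0,"y": -0.011,"z": 0,"turn": 0,"fingers": 0}
    - {"x": 0,"y": -0.011,"z": 0,"turn": 0,"fingers": 0}
    - {"x": 0,"y": -0.011,"z": 0,"turn": 0,"fingers": 0}
    - {"x": 0,"y": -0.011,"z": 0,"turn": 0,"fingers": 0}
    - {"x": 0,"y": -0.011,"z": 0,"turn": 0,"fingers": 0}
    - {"x": 0,"y": -0.011,"z": 0,"turn": 0,"fingers": 0}
    - {"x": 0,"y": -0.011,"z": 0,"turn": 0,"fingers": 0}

```text
clock: 5.53
tcp_pos: [0.4678, 0.0058, 0.0463]
orientation: [-0.086, 0.084, 0.702, -0.702]
wrist_force: [1.4, 0.2, 1.4]
gripper_width: 0.0
```

```bash
python3 d.py .4525 -.0675 .085 -103.6  .4525 -.0675 .044 -103.6
```

```text
t 5.53 tcp [0.4678 0.0058 0.0463] jaw -103.8 F [1.41 0.2  1.35] w 0.0 q [-0.1  -0.11  2.19  0.    1.07  1.71] tilt -1.0
[ 4.525e-01 -6.750e-02  8.500e-02 -1.036e+02] delta [-0.0087 -0.1291  0.2493] turn -0.005
[ 4.525e-01 -6.750e-02  4.400e-02 -1.036e+02] delta [-0.009   0.0075  0.2494] turn -0.005
```

Call:
carry_out:
  deltas:
    - {"x": 0,"y": -0.129,"z": 0,"turn": 0,"fingers": 0}
    - {"x": -0.009,"y": -0.129,"z": 0.249,"turn": 0,"fingers": 0}
    - {"x": -0.009,"y": -0.129,"z": 0.249,"turn": 0,"fingers": 0}
    - {"x": -0.009,"y": -0.1,"z": 0.249,"turn": 0,"fingers": 0}
    - {"x": -0.009,"y": -0.02,"z": 0.249,"turn": 0,"fingers": 0}
    - {"x": -0.009,"y": 0,"z": 0.249,"turn": 0,"fingers": 0}
    - {"x": -0.009,"y": 0.008,"z": 0.249,"turn": 0,"fingers": 0}
    - {"x": -0.009,"y": 0.008,"z": 0.249,"turn": 0,"fingers": 0}

```text
clock: 6.2
tcp_pos: [0.4515, -0.0675, 0.0437]
orientation: [0.087, -0.083, -0.702, 0.702]
wrist_force: [-3.7, -2.4, 4.7]
gripper_width: 0.005
```

Call:
carry_out:
  deltas:
    - {"x": 0,"y": 0.003,"z": 0,"turn": 0,"fingers": 0}
    - {"x": 0,"y": 0.003,"z": 0,"turn": 0,"fingers": 0}
    - {"x": 0,"y": -0.006,"z": 0,"turn": 0,"fingers": 0}
    - {"x": 0,"y": -0.006,"z": 0,"turn": 0,"fingers": 0}
    - {"x": 0,"y": -0.006,"z": 0,"turn": 0,"fingers": 0}
    - {"x": 0,"y": -0.006,"z": 0,"turn": 0,"fingers": 0}
    - {"x": 0,"y": -0.006,"z": 0,"turn": 0,"fingers": 0}
    - {"x": 0,"y": -0.006,"z": 0,"turn": 0,"fingers": 0}

```text
clock: 6.87
tcp_pos: [0.4514, -0.0674, 0.0455]
orientation: [0.087, -0.082, -0.702, 0.702]
wrist_force: [-1.5, -3.0, 4.4]
gripper_width: 0.003
```

```bash
python3 d.py .470 .006 .10 -103.6
```

```text
t 6.87 tcp [ 0.4514 -0.0674  0.0455] jaw -103.8 F [-1.51 -2.99  4.41] w 0.3 q [-0.27 -0.13  2.21 -0.    1.07  1.55] tilt -1.0
[ 4.700e-01  6.000e-03  1.000e-01 -1.036e+02] delta [-0.0008 -0.1819 -0.2523] turn -0.004
```

```bash
python3 d.py .634 -.285 .13 -99.2
```

```text
t 6.87 tcp [ 0.4514 -0.0674  0.0455] jaw -103.8 F [-1.51 -2.99  4.41] w 0.3 q [-0.27 -0.13  2.21 -0.    1.07  1.55] tilt -1.0
[  0.634  -0.285   0.13  -99.2  ] delta [-0.762  -0.2857  0.5598] turn -0.102
```

Call:
carry_out:
  deltas:
    - {"x": 0,"y": -0.14,"z": 0,"turn": 0,"fingers": 0}
    - {"x": 0,"y": -0.286,"z": 0,"turn": 0,"fingers": 40}
    - {"x": -0.762,"y": -0.286,"z": 0.56,"turn": -0.1,"fingers": 80}
    - {"x": -0.762,"y": -0.286,"z": 0.56,"turn": -0.1,"fingers": 80}
    - {"x": -0.762,"y": -0.286,"z": 0.56,"turn": -0.1,"fingers": 80}
    - {"x": -0.762,"y": -0.286,"z": 0.56,"turn": -0.1,"fingers": 80}
    - {"x": -0.762,"y": -0.286,"z": 0.56,"turn": -0.1,"fingers": 80}
    - {"x": -0.762,"y": -0.286,"z": 0.56,"turn": -0.1,"fingers": 80}

```text
clock: 7.53
tcp_pos: [0.6131, -0.2598, 0.1283]
orientation: [-0.06, 0.054, 0.706, -0.704]
wrist_force: [0.3, 0.5, 0.1]
gripper_width: 0.44
```

Call:
carry_out:
  deltas:
    - {"x": -0.15,"y": 0,"z": 0.11,"turn": 0,"fingers": 80}
    - {"x": -0.15,"y": 0,"z": 0.11,"turn": 0,"fingers": 80}
    - {"x": -0.15,"y": 0,"z": 0.11,"turn": 0,"fingers": 80}
    - {"x": -0.15,"y": 0,"z": 0.11,"turn": 0,"fingers": 80}
    - {"x": -0.15,"y": 0,"z": 0.11,"turn": 0,"fingers": 80}
    - {"x": -0.15,"y": 0,"z": 0.11,"turn": 0,"fingers": 80}
    - {"x": -0.15,"y": 0,"z": 0.11,"turn": 0,"fingers": 80}
    - {"x": -0.15,"y": 0,"z": 0.11,"turn": 0,"fingers": 80}

```text
clock: 8.2
tcp_pos: [0.6518, -0.2987, 0.1283]
orientation: [-0.06, 0.054, 0.706, -0.704]
wrist_force: [-0.6, 0.1, 0.4]
gripper_width: 0.84
```

```bash
python3 w.py w3 .053; python3 d.py .634 -.285 .06 -99.2
```

```text
cam [ 0.726 -0.311  0.297]
t 8.25 tcp [ 0.6519 -0.2989  0.1284] jaw -99.2 F [ 0.65  0.48 -0.48] w 79.9 q [-0.5   0.33  1.55 -0.    1.26  1.23] tilt -1.0
[ 6.34e-01 -2.85e-01  6.00e-02 -9.92e+01] delta [ 0.0647  0.2286 -0.0358] turn -0.001
```

View pics/w3.png

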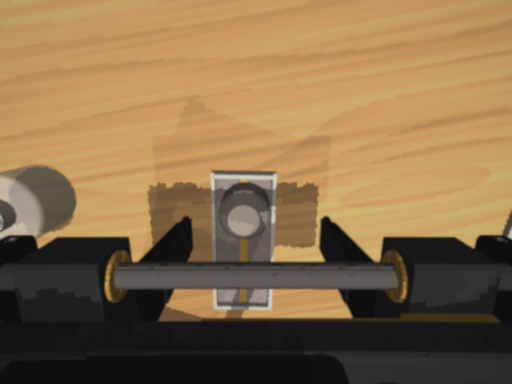

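The rail spans from (211,172) to (271,309) in this view, its front lip being at the bottom. The old button's key is at (243,220), and the fingers straddle it.

```bash
python3 - <<'E'
from h import *
c=pickle.load(open("w.pkl","rb"));P=wristpose(c,c["st"])
im=c["image"];hs=cv2.cvtColor(im,cv2.COLOR_RGB2HSV);print(hs[220,243],hs[200,262])
m=(hs[...,1]<30)&(hs[...,2]>75);m[:,:215]=0;m[:,270:]=0;m[:190]=0;m[245:]=0
for ce,a,l in blobs(m,100,3000): print(ce,a,px2w(c,ce,.053,P).round(4))
print("key",px2w(c,(243,220),.053,P).round(4))
for uv,z in[((211,172),.022),((277,172),.022),((271.5,309),.014),((213.5,309),.014)]: print(px2w(c,uv,z,P).round(4))
E
```

```text
[ 18  37 151] [17 33 70]
key [ 0.6338 -0.284   0.053 ]
[ 0.6755 -0.2587  0.022 ]
[ 0.6654 -0.3213  0.022 ]
[ 0.5078 -0.2931  0.014 ]
[ 0.5183 -0.2283  0.014 ]
```

Call:
carry_out:
  deltas:
    - {"x": 0.063,"y": 0,"z": -0.038,"turn": 0.015,"fingers": 76}
    - {"x": 0.063,"y": 0.1,"z": -0.038,"turn": 0.015,"fingers": 76}
    - {"x": 0.063,"y": 0.2,"z": -0.038,"turn": 0.015,"fingers": 76}
    - {"x": 0.063,"y": 0.3,"z": -0.038,"turn": 0.015,"fingers": 76}
    - {"x": 0.063,"y": 0.36,"z": -0.038,"turn": 0.015,"fingers": 76}
    - {"x": 0.063,"y": 0.36,"z": -0.038,"turn": 0.015,"fingers": 76}
    - {"x": 0.063,"y": 0.36,"z": -0.038,"turn": 0.015,"fingers": 40}
    - {"x": 0.063,"y": 0.36,"z": -0.038,"turn": 0.015,"fingers": 40}
  newtons: 15

```text
clock: 8.92
tcp_pos: [0.6354, -0.2848, 0.0225]
orientation: [-0.063, 0.059, 0.705, -0.704]
wrist_force: [0.4, -0.7, 1.0]
gripper_width: 0.71
```

Call:
carry_out:
  deltas:
    - {"x": 0,"y": 0,"z": 0,"turn": 0,"fingers": 40}
    - {"x": 0,"y": 0,"z": 0,"turn": 0,"fingers": 40}
    - {"x": 0,"y": 0,"z": 0,"turn": 0,"fingers": 40}
    - {"x": 0,"y": 0,"z": 0,"turn": 0,"fingers": 40}
    - {"x": 0,"y": 0,"z": 0,"turn": 0,"fingers": 40}
    - {"x": 0,"y": 0,"z": 0,"turn": 0,"fingers": 40}
    - {"x": 0,"y": 0,"z": 0,"turn": 0,"fingers": 40}
    - {"x": 0,"y": 0,"z": 0,"turn": 0,"fingers": 40}

```text
clock: 9.58
tcp_pos: [0.637, -0.2854, 0.0251]
orientation: [0.062, -0.061, -0.704, 0.705]
wrist_force: [0.4, 0.9, 6.5]
gripper_width: 0.517
```

```bash
python3 d.py .5437 -.2672 .022 -99.87 .5437 -.2672 .020 -99.87 .5437 -.2672 .13 -99.87
```

```text
t 9.58 tcp [ 0.637  -0.2854  0.0251] jaw -99.9 F [0.37 0.87 6.49] w 49.2 q [-0.5   0.39  1.66 -0.    1.09  1.25] tilt -1.0
[ 5.437e-01 -2.672e-01  2.200e-02 -9.987e+01] delta [ 0.3167  0.0107 -0.0061] turn -0.001
[ 5.437e-01 -2.672e-01  2.000e-02 -9.987e+01] delta [ 0.3167  0.0174 -0.0061] turn -0.001
[  0.5437  -0.2672   0.13   -99.87  ] delta [ 0.3171 -0.3493 -0.006 ] turn -0.001
```

Call:
carry_out:
  deltas:
    - {"x": 0,"y": -0.012,"z": 0,"turn": 0,"fingers": 40}
    - {"x": 0.1,"y": -0.012,"z": -0.002,"turn": 0,"fingers": 40}
    - {"x": 0.2,"y": -0.012,"z": -0.004,"turn": 0,"fingers": 40}
    - {"x": 0.27,"y": -0.012,"z": -0.006,"turn": 0,"fingers": 40}
    - {"x": 0.317,"y": -0.012,"z": -0.006,"turn": 0,"fingers": 40}
    - {"x": 0.317,"y": -0.012,"z": -0.006,"turn": 0,"fingers": 40}
    - {"x": 0.317,"y": -0.012,"z": -0.006,"turn": 0,"fingers": 40}
    - {"x": 0.317,"y": -0.012,"z": -0.006,"turn": 0,"fingers": 40}

```text
clock: 10.25
tcp_pos: [0.5438, -0.2673, 0.0287]
orientation: [0.062, -0.06, -0.704, 0.705]
wrist_force: [0.9, 0.2, -2.7]
gripper_width: 0.516
```

```bash
python3 d.py .5437 -.2672 .025 -99.87; python3 w.py w4 .056
```

```text
t 10.25 tcp [ 0.5438 -0.2673  0.0287] jaw -99.9 F [ 0.87  0.22 -2.68] w 49.1 q [-0.54  0.21  1.88 -0.    1.05  1.2 ] tilt -1.0
[ 5.437e-01 -2.672e-01  2.500e-02 -9.987e+01] delta [ 0.0004  0.0125 -0.0003] turn -0.001
cam [ 0.617 -0.28   0.198]
[257.3  62. ] 2871 92.0 0.11 [ 0.6378 -0.2843  0.056 ]
```

View pics/w4.png

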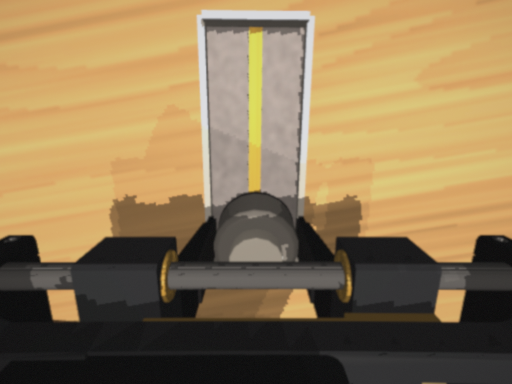

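The old button is held and lifted at the rail's front half, centred on the yellow stripe. Now I lower and release it.

Call:
carry_out:
  deltas:
    - {"x": 0,"y": 0.007,"z": 0,"turn": 0,"fingers": 40}
    - {"x": 0,"y": 0.0135,"z": 0,"turn": 0,"fingers": 40}
    - {"x": 0,"y": 0.0135,"z": 0,"turn": 0,"fingers": 40}
    - {"x": 0,"y": 0.0135,"z": 0,"turn": 0,"fingers": 40}
    - {"x": 0,"y": 0.0135,"z": 0,"turn": 0,"fingers": 56}
    - {"x": 0,"y": 0.0135,"z": 0,"turn": 0,"fingers": 70}
    - {"x": 0,"y": 0.0135,"z": 0,"turn": 0,"fingers": 70}
    - {"x": 0,"y": 0.0135,"z": 0,"turn": 0,"fingers": 70}

```text
clock: 10.97
tcp_pos: [0.5432, -0.2669, 0.0238]
orientation: [-0.062, 0.06, 0.705, -0.704]
wrist_force: [0.1, 0.3, 0.0]
gripper_width: 0.711
```

```bash
python3 d.py .491 .085 .13 -103.6
```

```text
t 10.97 tcp [ 0.5432 -0.2669  0.0238] jaw -99.9 F [0.08 0.28 0.01] w 67.7 q [-0.54  0.22  1.89 -0.    1.04  1.2 ] tilt -1.0
[ 4.910e-01  8.500e-02  1.300e-01 -1.036e+02] delta [ 0.3743 -0.3523 -1.1258] turn 0.082
```

Call:
carry_out:
  deltas:
    - {"x": 0,"y": -0.1,"z": 0,"turn": 0,"fingers": 70}
    - {"x": 0,"y": -0.24,"z": 0,"turn": 0,"fingers": 70}
    - {"x": 0,"y": -0.352,"z": 0,"turn": 0,"fingers": 70}
    - {"x": 0.187,"y": -0.352,"z": -0.56,"turn": 0.08,"fingers": 70}
    - {"x": 0.187,"y": -0.352,"z": -0.56,"turn": 0.08,"fingers": 70}
    - {"x": 0.187,"y": -0.352,"z": -0.56,"turn": 0.08,"fingers": 70}
    - {"x": 0.187,"y": -0.352,"z": -0.56,"turn": 0.08,"fingers": 70}
    - {"x": 0.187,"y": -0.352,"z": -0.56,"turn": 0.08,"fingers": 70}

```text
clock: 11.63
tcp_pos: [0.5154, -0.0875, 0.129]
orientation: [-0.084, 0.08, 0.703, -0.702]
wrist_force: [0.3, -0.8, 0.4]
gripper_width: 0.738
```

```bash
python3 d.py .491 .085 .13 -103.6
```

```text
t 11.63 tcp [ 0.5154 -0.0875  0.129 ] jaw -103.3 F [ 0.32 -0.79  0.39] w 70.2 q [-0.27 -0.09  2.01  0.    1.22  1.53] tilt -1.0
[ 4.910e-01  8.500e-02  1.300e-01 -1.036e+02] delta [ 0.2114 -0.0014 -0.541 ] turn 0.007
```

Call:
carry_out:
  deltas:
    - {"x": 0.211,"y": 0,"z": -0.54,"turn": 0.007,"fingers": 70}
    - {"x": 0.211,"y": 0,"z": -0.54,"turn": 0.007,"fingers": 70}
    - {"x": 0.211,"y": 0,"z": -0.54,"turn": 0.007,"fingers": 70}
    - {"x": 0.211,"y": 0,"z": -0.54,"turn": 0.007,"fingers": 70}
    - {"x": 0.211,"y": 0,"z": -0.54,"turn": 0.007,"fingers": 70}
    - {"x": 0.211,"y": 0,"z": -0.54,"turn": 0.007,"fingers": 70}
    - {"x": 0.211,"y": 0,"z": -0.54,"turn": 0.007,"fingers": 70}
    - {"x": 0.211,"y": 0,"z": -0.54,"turn": 0.007,"fingers": 70}

```text
clock: 12.3
tcp_pos: [0.4913, 0.0835, 0.1294]
orientation: [-0.086, 0.082, 0.703, -0.702]
wrist_force: [0.4, -0.7, -0.4]
gripper_width: 0.736
```

```bash
python3 - <<'E'
from h import *
from workcell import *
c=capture("top");im=c["image"];hs=cv2.cvtColor(im,cv2.COLOR_RGB2HSV)
m=(hs[...,1]<22)&(hs[...,2]>118);m[:50]=0
for ce,a,l in blobs(m,60,400): print("white",ce.round(1),a,px2w(c,ce,.053).round(4))
E
python3 w.py w5 .051; python3 d.py .491 .085 .014 -103.6
```

```text
white [390.7 139.1] 96 [ 0.6163 -0.2909  0.053 ]
white [368.2 164.8] 240 [ 0.5616 -0.2419  0.053 ]
white [382.2 173. ] 174 [ 0.5445 -0.2699  0.053 ]
white [284.9 217.9] 179 [ 0.4521 -0.069   0.053 ]
white [343.3 218.6] 146 [ 0.4507 -0.1869  0.053 ]
white [370.2 258.8] 111 [ 0.3703 -0.2377  0.053 ]
cam [0.565 0.065 0.299]
[252.7 190.2] 344 16.5 0.4 [0.4986 0.0844 0.051 ]
[348.2 200.5] 710 16.7 0.81 [0.4695 0.0045 0.051 ]
[431.2 199.9] 864 18.2 0.83 [ 0.4528 -0.0663  0.051 ]
t 12.4 tcp [0.4914 0.0832 0.1295] jaw -103.7 F [-0.45 -0.24 -0.3 ] w 69.9 q [ 0.06 -0.14  2.06  0.    1.23  1.87] tilt -1.0
[ 4.910e-01  8.500e-02  1.400e-02 -1.036e+02] delta [ 3.000e-04  3.849e-01 -5.200e-03] turn -0.003
```

View pics/w5.png

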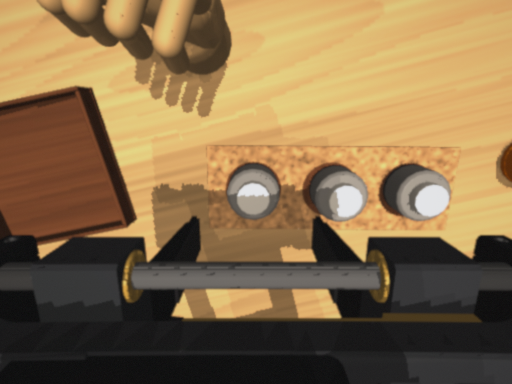

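Left button sits at (253,195) between the fingers, with room to the middle one at (340,195). The top view puts the old button at rail x ≈ -46 mm, y ≈ -2 mm, which is good. Next I grip the left (firm) one.

Call:
carry_out:
  deltas:
    - {"x": -0.003,"y": 0.1,"z": -0.005,"turn": 0,"fingers": 70}
    - {"x": -0.003,"y": 0.2,"z": -0.005,"turn": 0,"fingers": 70}
    - {"x": -0.003,"y": 0.3,"z": -0.005,"turn": 0,"fingers": 70}
    - {"x": -0.003,"y": 0.375,"z": -0.005,"turn": 0,"fingers": 70}
    - {"x": -0.003,"y": 0.375,"z": -0.005,"turn": 0,"fingers": 70}
    - {"x": -0.003,"y": 0.375,"z": -0.005,"turn": 0,"fingers": 70}
    - {"x": -0.003,"y": 0.375,"z": -0.005,"turn": 0,"fingers": 40}
    - {"x": -0.003,"y": 0.375,"z": -0.005,"turn": 0,"fingers": 40}

```text
clock: 13.07
tcp_pos: [0.494, 0.0844, 0.0193]
orientation: [-0.086, 0.084, 0.703, -0.701]
wrist_force: [0.4, 0.5, -0.0]
gripper_width: 0.654
```

Call:
carry_out:
  deltas:
    - {"x": 0,"y": 0,"z": 0,"turn": 0,"fingers": 40}
    - {"x": 0,"y": 0,"z": 0,"turn": 0,"fingers": 40}
    - {"x": 0,"y": 0,"z": 0,"turn": 0,"fingers": 40}
    - {"x": 0,"y": 0,"z": 0,"turn": 0,"fingers": 40}
    - {"x": 0,"y": 0,"z": 0,"turn": 0,"fingers": 40}
    - {"x": 0,"y": 0,"z": 0,"turn": 0,"fingers": 40}
    - {"x": 0,"y": 0,"z": 0,"turn": 0,"fingers": 40}
    - {"x": 0,"y": 0,"z": 0,"turn": 0,"fingers": 40}

```text
clock: 13.73
tcp_pos: [0.496, 0.0844, 0.0215]
orientation: [-0.084, 0.086, 0.703, -0.701]
wrist_force: [-0.1, -1.5, 7.1]
gripper_width: 0.522
```

```bash
python3 d.py .5999 -.2770 .11 -99.87
```

```text
t 13.73 tcp [0.496  0.0844 0.0215] jaw -103.8 F [-0.1  -1.5   7.08] w 49.6 q [0.06 0.01 2.13 0.   1.01 1.87] tilt -1.0
[  0.5999  -0.277    0.11   -99.87  ] delta [-0.6238 -0.2974  1.0868] turn -0.087
```

Call:
carry_out:
  deltas:
    - {"x": 0,"y": -0.06,"z": 0,"turn": 0,"fingers": 40}
    - {"x": 0,"y": -0.18,"z": 0,"turn": 0,"fingers": 40}
    - {"x": 0,"y": -0.297,"z": 0,"turn": 0,"fingers": 40}
    - {"x": -0.1,"y": -0.297,"z": 0.1,"turn": 0,"fingers": 40}
    - {"x": -0.16,"y": -0.297,"z": 0.22,"turn": 0,"fingers": 40}
    - {"x": -0.22,"y": -0.297,"z": 0.34,"turn": 0,"fingers": 40}
    - {"x": -0.28,"y": -0.297,"z": 0.46,"turn": 0,"fingers": 40}
    - {"x": -0.33,"y": -0.297,"z": 0.57,"turn": 0,"fingers": 40}
  newtons: 20

```text
clock: 14.4
tcp_pos: [0.5512, -0.1074, 0.1101]
orientation: [-0.084, 0.086, 0.703, -0.701]
wrist_force: [0.5, 1.2, -1.8]
gripper_width: 0.517
```

```bash
python3 d.py .5999 -.2770 .11 -99.87
```

```text
t 14.4 tcp [ 0.5512 -0.1074  0.1101] jaw -103.8 F [ 0.54  1.21 -1.77] w 49.2 q [-0.29  0.02  1.95  0.    1.18  1.52] tilt -1.0
[  0.5999  -0.277    0.11   -99.87  ] delta [-2.923e-01 -5.000e-04  5.105e-01] turn -0.087
```

Call:
carry_out:
  deltas:
    - {"x": -0.1,"y": 0,"z": 0.13,"turn": -0.087,"fingers": 40}
    - {"x": -0.19,"y": 0,"z": 0.25,"turn": -0.087,"fingers": 40}
    - {"x": -0.25,"y": 0,"z": 0.37,"turn": -0.087,"fingers": 40}
    - {"x": -0.28,"y": 0,"z": 0.46,"turn": -0.087,"fingers": 40}
    - {"x": -0.292,"y": 0,"z": 0.51,"turn": -0.087,"fingers": 40}
    - {"x": -0.292,"y": 0,"z": 0.51,"turn": -0.087,"fingers": 40}
    - {"x": -0.292,"y": 0,"z": 0.51,"turn": -0.087,"fingers": 40}
    - {"x": -0.292,"y": 0,"z": 0.51,"turn": -0.087,"fingers": 40}

```text
clock: 15.07
tcp_pos: [0.5993, -0.2754, 0.1092]
orientation: [-0.06, 0.061, 0.706, -0.703]
wrist_force: [-0.8, 0.6, -2.3]
gripper_width: 0.516
```

```bash
python3 w.py w6 .14; python3 d.py .5999 -.2770 .03 -99.87 .5999 -.2770 .0235 -99.87
```

```text
cam [ 0.672 -0.289  0.279]
[258.4 131.5] 798 45.5 0.12 [ 0.6633 -0.2878  0.14  ]
t 15.12 tcp [ 0.5994 -0.2751  0.1094] jaw -99.8 F [-0.07  0.04 -1.28] w 49.5 q [-0.51  0.23  1.72  0.    1.2   1.23] tilt -1.0
[ 5.999e-01 -2.770e-01  3.000e-02 -9.987e+01] delta [-0.0023  0.2646  0.0069] turn 0.002
[ 5.999e-01 -2.770e-01  2.350e-02 -9.987e+01] delta [-0.0023  0.2863  0.007 ] turn 0.002
```

View pics/w6.png

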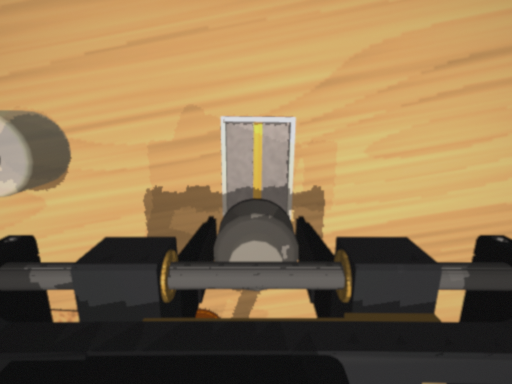

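The rail's empty rear half is below, from (222,118) to (295,118), and the held puck at (256,230) is centred on the stripe at (258,190). Lowering.

Call:
carry_out:
  deltas:
    - {"x": -0.009,"y": 0.1,"z": 0.007,"turn": 0,"fingers": 40}
    - {"x": -0.009,"y": 0.2,"z": 0.007,"turn": 0,"fingers": 40}
    - {"x": -0.009,"y": 0.25,"z": 0.007,"turn": 0,"fingers": 40}
    - {"x": -0.009,"y": 0.265,"z": 0.007,"turn": 0,"fingers": 40}
    - {"x": -0.009,"y": 0.275,"z": 0.007,"turn": 0,"fingers": 40}
    - {"x": -0.009,"y": 0.282,"z": 0.007,"turn": 0,"fingers": 40}
    - {"x": -0.009,"y": 0.282,"z": 0.007,"turn": 0,"fingers": 40}
    - {"x": -0.009,"y": 0.282,"z": 0.007,"turn": 0,"fingers": 40}

```text
clock: 15.78
tcp_pos: [0.603, -0.2778, 0.0266]
orientation: [-0.059, 0.062, 0.705, -0.704]
wrist_force: [0.5, -0.6, -2.0]
gripper_width: 0.516
```

```bash
python3 d.py .602 -.2773 .0235 -99.87
```

```text
t 15.78 tcp [ 0.603  -0.2778  0.0266] jaw -99.8 F [ 0.48 -0.56 -2.02] w 49.1 q [-0.51  0.33  1.75  0.    1.06  1.22] tilt -1.0
[ 6.020e-01 -2.773e-01  2.350e-02 -9.987e+01] delta [ 0.0036  0.0103 -0.0011] turn 0.002
```

Still hanging (about -2 N), about 3 mm to go.

Call:
carry_out:
  deltas:
    - {"x": 0.003,"y": 0.005,"z": 0,"turn": 0,"fingers": 40}
    - {"x": 0.003,"y": 0.01,"z": 0,"turn": 0,"fingers": 40}
    - {"x": 0.003,"y": 0.013,"z": 0,"turn": 0,"fingers": 40}
    - {"x": 0.003,"y": 0.013,"z": 0,"turn": 0,"fingers": 40}
    - {"x": 0.003,"y": 0.013,"z": 0,"turn": 0,"fingers": 40}
    - {"x": 0.003,"y": 0.013,"z": 0,"turn": 0,"fingers": 54}
    - {"x": 0.003,"y": 0.013,"z": 0,"turn": 0,"fingers": 70}
    - {"x": 0.003,"y": 0.013,"z": 0,"turn": 0,"fingers": 70}

```text
clock: 16.45
tcp_pos: [0.6021, -0.2776, 0.0226]
orientation: [-0.059, 0.062, 0.705, -0.704]
wrist_force: [-0.0, -0.6, 0.2]
gripper_width: 0.656
```

```bash
python3 d.py .470 .006 .13 -103.6
```

```text
t 16.45 tcp [ 0.6021 -0.2776  0.0226] jaw -99.8 F [-0.05 -0.58  0.16] w 62.4 q [-0.51  0.33  1.75  0.    1.06  1.22] tilt -1.0
[ 4.700e-01  6.000e-03  1.300e-01 -1.036e+02] delta [ 0.593  -0.3577 -0.8581] turn 0.085
```

Call:
carry_out:
  deltas:
    - {"x": 0,"y": -0.1,"z": 0,"turn": 0,"fingers": 70}
    - {"x": 0,"y": -0.23,"z": 0,"turn": 0,"fingers": 70}
    - {"x": 0,"y": -0.358,"z": 0,"turn": 0,"fingers": 70}
    - {"x": 0.37,"y": -0.358,"z": -0.54,"turn": 0.085,"fingers": 70}
    - {"x": 0.37,"y": -0.358,"z": -0.54,"turn": 0.085,"fingers": 70}
    - {"x": 0.37,"y": -0.358,"z": -0.54,"turn": 0.085,"fingers": 70}
    - {"x": 0.37,"y": -0.358,"z": -0.54,"turn": 0.085,"fingers": 70}
    - {"x": 0.37,"y": -0.358,"z": -0.54,"turn": 0.085,"fingers": 70}

```text
clock: 17.12
tcp_pos: [0.5179, -0.0969, 0.1296]
orientation: [-0.083, 0.084, 0.703, -0.701]
wrist_force: [0.7, 0.7, 0.2]
gripper_width: 0.737
```

```bash
python3 d.py .470 .006 .13 -103.6
```

```text
t 17.12 tcp [ 0.5179 -0.0969  0.1296] jaw -103.6 F [0.75 0.74 0.2 ] w 70.0 q [-0.29 -0.08  2.01  0.    1.21  1.52] tilt -1.0
[ 4.700e-01  6.000e-03  1.300e-01 -1.036e+02] delta [ 0.2357 -0.0006 -0.2961] turn 0.001
```

Call:
carry_out:
  deltas:
    - {"x": 0.236,"y": 0,"z": -0.296,"turn": 0,"fingers": 70}
    - {"x": 0.236,"y": 0,"z": -0.296,"turn": 0,"fingers": 70}
    - {"x": 0.236,"y": 0,"z": -0.296,"turn": 0,"fingers": 70}
    - {"x": 0.236,"y": 0,"z": -0.296,"turn": 0,"fingers": 70}
    - {"x": 0.236,"y": 0,"z": -0.296,"turn": 0,"fingers": 70}
    - {"x": 0.236,"y": 0,"z": -0.296,"turn": 0,"fingers": 70}
    - {"x": 0.236,"y": 0,"z": -0.296,"turn": 0,"fingers": 70}
    - {"x": 0.236,"y": 0,"z": -0.296,"turn": 0,"fingers": 70}

```text
clock: 17.78
tcp_pos: [0.4704, 0.0051, 0.1299]
orientation: [-0.083, 0.085, 0.703, -0.701]
wrist_force: [-0.3, -0.2, -0.7]
gripper_width: 0.738
```

```bash
cat > t.py <<'E'
from h import *
from workcell import *
import sys
c=capture("top");im=c["image"];hs=cv2.cvtColor(im,cv2.COLOR_RGB2HSV)
cv2.imwrite(f"pics/{sys.argv[1]}.png",cv2.resize(np.clip(im[90:290,80:410,::-1]*1.5,0,255).astype(np.uint8),None,fx=2.4,fy=2.4,interpolation=cv2.INTER_CUBIC))
m=(hs[...,1]<22)&(hs[...,2]>118);m[:50]=0
u=np.array([.9852,-.1714]);v=np.array([.1714,.9852])
for ce,a,l in blobs(m,60,400):
    p=px2w(c,ce,.053);r=p[:2]-[.590,-.2753];print("white",ce.round(1),a,p.round(4),"rail",round(r@u,4),round(r@v,4))
E
python3 t.py t2;python3 w.py w7 .051; python3 d.py .470 .006 .014 -103.6
```

```text
white [389.7 128.3] 62 [ 0.6396 -0.29    0.053 ] rail 0.0514 -0.006
white [368.2 165.5] 238 [ 0.5602 -0.2419  0.053 ] rail -0.0351 0.0278
white [385.4 147.9] 163 [ 0.5974 -0.2791  0.053 ] rail 0.008 -0.0025
white [382.1 172.9] 175 [ 0.5446 -0.2697  0.053 ] rail -0.0457 -0.0023
white [343.4 218.5] 147 [ 0.4507 -0.187   0.053 ] rail -0.1523 0.0631
cam [ 0.542 -0.013  0.3  ]
[501.1  54.5] 376 28.2 0.15 [ 0.5383 -0.2052  0.051 ]
[476.1 166.3] 875 18.3 0.83 [ 0.454  -0.1835  0.051 ]
[254.9 191.3] 363 16.0 0.45 [0.4767 0.0047 0.051 ]
[344.4 197.1] 592 16.2 0.72 [ 0.453 -0.071  0.051]
[487.4 228.6] 214 26.0 0.1 [ 0.3939 -0.1905  0.051 ]
t 17.88 tcp [0.4703 0.0052 0.1298] jaw -103.6 F [-0.86 -0.4   0.02] w 69.9 q [-0.11 -0.22  2.13  0.    1.23  1.7 ] tilt -1.0
[ 4.700e-01  6.000e-03  1.400e-02 -1.036e+02] delta [ 0.0024  0.3859 -0.0011] turn -0.001
```

View pics/t2.png

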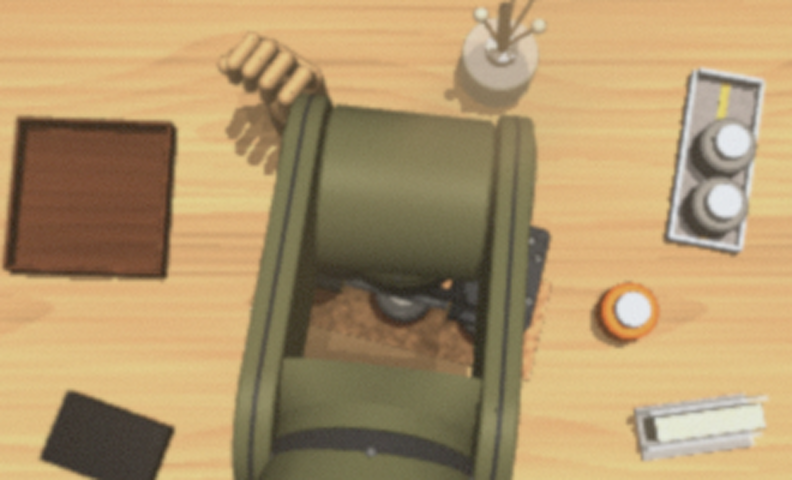

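The rail holds the old button at x ≈ -46 mm and the firm one at x ≈ +8 mm, 54 mm apart and upright. Next I grip the light button with a narrower opening, since its neighbour is only about 75 mm away.

Call:
carry_out:
  deltas:
    - {"x": 0,"y": 0.1,"z": -0.001,"turn": 0,"fingers": 64}
    - {"x": 0,"y": 0.2,"z": -0.001,"turn": 0,"fingers": 64}
    - {"x": 0,"y": 0.27,"z": -0.001,"turn": 0,"fingers": 64}
    - {"x": 0,"y": 0.33,"z": -0.001,"turn": 0,"fingers": 64}
    - {"x": 0,"y": 0.385,"z": -0.001,"turn": 0,"fingers": 64}
    - {"x": 0,"y": 0.385,"z": -0.001,"turn": 0,"fingers": 64}
    - {"x": 0,"y": 0.385,"z": -0.001,"turn": 0,"fingers": 64}
    - {"x": 0,"y": 0.385,"z": -0.001,"turn": 0,"fingers": 40}

```text
clock: 18.55
tcp_pos: [0.4716, 0.0054, 0.0152]
orientation: [-0.083, 0.086, 0.703, -0.701]
wrist_force: [-0.3, 0.4, 1.4]
gripper_width: 0.643
```

Call:
carry_out:
  deltas:
    - {"x": 0,"y": 0,"z": 0,"turn": 0,"fingers": 40}
    - {"x": 0,"y": 0,"z": 0,"turn": 0,"fingers": 40}
    - {"x": 0,"y": 0,"z": 0,"turn": 0,"fingers": 40}
    - {"x": 0,"y": 0,"z": 0,"turn": 0,"fingers": 40}
    - {"x": 0,"y": 0,"z": 0,"turn": 0,"fingers": 40}
    - {"x": 0,"y": -0.02,"z": 0,"turn": 0,"fingers": 40}
    - {"x": 0,"y": -0.08,"z": 0,"turn": 0,"fingers": 40}
    - {"x": 0,"y": -0.08,"z": 0,"turn": 0,"fingers": 40}

```text
clock: 19.22
tcp_pos: [0.4729, 0.0052, 0.0415]
orientation: [-0.082, 0.087, 0.703, -0.701]
wrist_force: [0.3, -0.1, -1.8]
gripper_width: 0.517
```

```bash
python3 d.py .475 .26 .13 -103.6 .55 .279 .13 -103.6
```

```text
t 19.22 tcp [0.4729 0.0052 0.0415] jaw -103.7 F [ 0.31 -0.05 -1.76] w 49.1 q [-0.1  -0.1   2.19  0.    1.05  1.7 ] tilt -1.0
[   0.475    0.26     0.13  -103.6  ] delta [ 0.1921 -0.2929 -0.828 ] turn -0.002
[   0.55     0.279    0.13  -103.6  ] delta [-0.0359 -0.2908 -0.9486] turn -0.002
```

Call:
carry_out:
  deltas:
    - {"x": 0,"y": -0.14,"z": 0,"turn": 0,"fingers": 40}
    - {"x": 0,"y": -0.25,"z": 0,"turn": 0,"fingers": 40}
    - {"x": 0.03,"y": -0.293,"z": -0.1,"turn": 0,"fingers": 40}
    - {"x": 0.06,"y": -0.293,"z": -0.23,"turn": 0,"fingers": 40}
    - {"x": 0.09,"y": -0.293,"z": -0.36,"turn": 0,"fingers": 40}
    - {"x": 0.12,"y": -0.293,"z": -0.49,"turn": 0,"fingers": 40}
    - {"x": 0.15,"y": -0.293,"z": -0.6,"turn": 0,"fingers": 40}
    - {"x": 0.17,"y": -0.293,"z": -0.7,"turn": 0,"fingers": 40}

```text
clock: 19.88
tcp_pos: [0.4712, 0.2232, 0.129]
orientation: [-0.081, 0.086, 0.703, -0.701]
wrist_force: [0.0, 0.2, -1.2]
gripper_width: 0.525
```

```bash
python3 d.py .55 .28 .12 -103.6
```

```text
t 19.88 tcp [0.4712 0.2232 0.129 ] jaw -103.6 F [ 0.02  0.2  -1.16] w 49.9 q [ 0.34 -0.1   2.02  0.    1.21  2.15] tilt -1.0
[   0.55    0.28    0.12 -103.6 ] delta [-0.2107  0.0323 -0.2456] turn -0.0
```

Call:
carry_out:
  deltas:
    - {"x": -0.02,"y": 0,"z": -0.13,"turn": 0,"fingers": 40}
    - {"x": -0.12,"y": 0.01,"z": -0.22,"turn": 0,"fingers": 40}
    - {"x": -0.19,"y": 0.03,"z": -0.246,"turn": 0,"fingers": 40}
    - {"x": -0.211,"y": 0.032,"z": -0.246,"turn": 0,"fingers": 40}
    - {"x": -0.211,"y": 0.1,"z": -0.246,"turn": 0,"fingers": 40}
    - {"x": -0.211,"y": 0.2,"z": -0.246,"turn": 0,"fingers": 40}
    - {"x": -0.211,"y": 0.31,"z": -0.246,"turn": 0,"fingers": 40}
    - {"x": -0.211,"y": 0.33,"z": -0.246,"turn": 0,"fingers": 40}

```text
clock: 20.55
tcp_pos: [0.5454, 0.2778, 0.0235]
orientation: [0.086, -0.082, -0.701, 0.703]
wrist_force: [-2.6, -0.5, -2.4]
gripper_width: 0.52
```

```bash
python3 d.py .55 .28 .0175 -103.6
```

```text
t 20.55 tcp [0.5454 0.2778 0.0235] jaw -103.6 F [-2.55 -0.51 -2.44] w 49.5 q [ 0.38  0.23  1.87 -0.    1.04  2.19] tilt -1.0
[ 5.500e-01  2.800e-01  1.750e-02 -1.036e+02] delta [-0.0132  0.0198 -0.0108] turn -0.001
```

Call:
carry_out:
  deltas:
    - {"x": 0,"y": 0.008,"z": 0,"turn": 0,"fingers": 40}
    - {"x": 0,"y": 0.015,"z": 0,"turn": 0,"fingers": 40}
    - {"x": 0,"y": 0.021,"z": 0,"turn": 0,"fingers": 40}
    - {"x": 0,"y": 0.024,"z": 0,"turn": 0,"fingers": 40}
    - {"x": 0,"y": 0.024,"z": 0,"turn": 0,"fingers": 40}
    - {"x": 0,"y": 0.024,"z": 0,"turn": 0,"fingers": 40}
    - {"x": 0,"y": 0.024,"z": 0,"turn": 0,"fingers": 40}
    - {"x": 0,"y": 0.024,"z": 0,"turn": 0,"fingers": 40}

```text
clock: 21.22
tcp_pos: [0.5458, 0.2781, 0.0171]
orientation: [0.085, -0.083, -0.701, 0.703]
wrist_force: [0.1, 0.8, -0.0]
gripper_width: 0.52
```

Weight is taken by the floor; I release and rise.

Call:
carry_out:
  deltas:
    - {"x": 0,"y": 0,"z": 0,"turn": 0,"fingers": 54}
    - {"x": 0,"y": 0,"z": 0,"turn": 0,"fingers": 68}
    - {"x": 0,"y": 0,"z": 0,"turn": 0,"fingers": 68}
    - {"x": 0,"y": -0.05,"z": 0,"turn": 0,"fingers": 68}
    - {"x": 0,"y": -0.15,"z": 0,"turn": 0,"fingers": 68}
    - {"x": 0,"y": -0.28,"z": 0,"turn": 0,"fingers": 68}
    - {"x": 0,"y": -0.41,"z": 0,"turn": 0,"fingers": 68}
    - {"x": 0,"y": -0.5,"z": 0,"turn": 0,"fingers": 68}

```text
clock: 21.88
tcp_pos: [0.5477, 0.2788, 0.1715]
orientation: [-0.084, 0.084, 0.702, -0.702]
wrist_force: [-0.5, -0.4, 0.2]
gripper_width: 0.716
```

Call:
carry_out:
  deltas:
    - {"x": 0.4,"y": -0.3,"z": 0,"turn": 0,"fingers": 68}
    - {"x": 0.4,"y": -0.3,"z": 0,"turn": 0,"fingers": 68}
    - {"x": 0.4,"y": -0.3,"z": 0,"turn": 0,"fingers": 68}
    - {"x": 0.4,"y": -0.3,"z": 0,"turn": 0,"fingers": 68}
    - {"x": 0.4,"y": -0.3,"z": 0,"turn": 0,"fingers": 68}
    - {"x": 0.4,"y": -0.3,"z": 0,"turn": 0,"fingers": 68}
    - {"x": 0.4,"y": -0.3,"z": 0,"turn": 0,"fingers": 68}
    - {"x": 0.4,"y": -0.3,"z": 0,"turn": 0,"fingers": 68}

```text
clock: 22.55
tcp_pos: [0.4311, 0.3065, 0.2596]
orientation: [0.085, -0.084, -0.701, 0.703]
wrist_force: [-0.6, -0.9, 0.1]
gripper_width: 0.716
```

```bash
python3 t.py t3; python3 d.py; python3 - <<'E'
from workcell import *
import cv2
cv2.imwrite("pics/s3.png",capture("scene")["image"][:,:,::-1])
E
```

```text
white [364.2 160.2] 109 [ 0.5713 -0.234   0.053 ] rail -0.0255 0.0375
white [385.1 148.1] 137 [ 0.5971 -0.2785  0.053 ] rail 0.0076 -0.0019
white [382.  173.1] 142 [ 0.5443 -0.2694  0.053 ] rail -0.0461 -0.002
white [114.7 174. ] 143 [0.542  0.2769 0.053 ] rail -0.142 0.5358
white [284.8 217.9] 153 [ 0.4521 -0.0688  0.053 ] rail -0.1713 0.1798
white [343.6 218.4] 141 [ 0.451  -0.1874  0.053 ] rail -0.152 0.0628
white [375.4 266. ] 296 [ 0.3563 -0.2474  0.053 ] rail -0.2351 -0.0126
white [372.6 274. ] 93 [ 0.3407 -0.2413  0.053 ] rail -0.2515 -0.0092
t 22.6 tcp [0.4312 0.3064 0.2595] jaw -103.7 F [0.22 0.17 0.34] w 68.4 q [ 0.52 -0.17  1.86 -0.    1.45  2.33] tilt -1.0
```

View pics/t3.png

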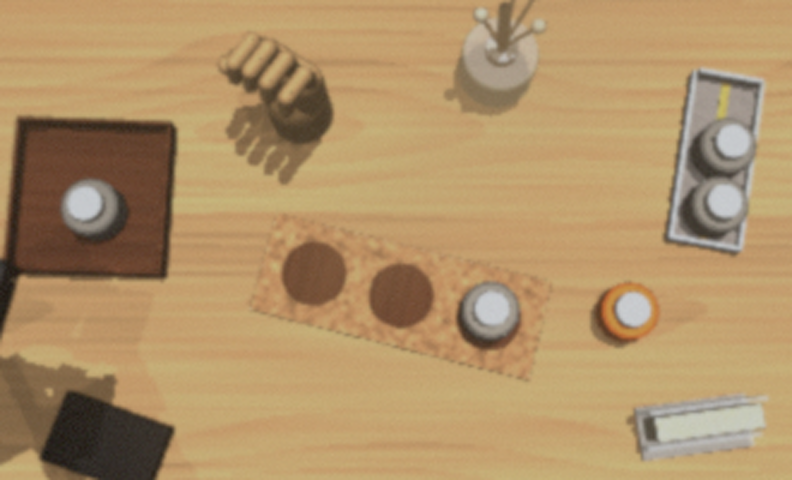

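View pics/s3.png

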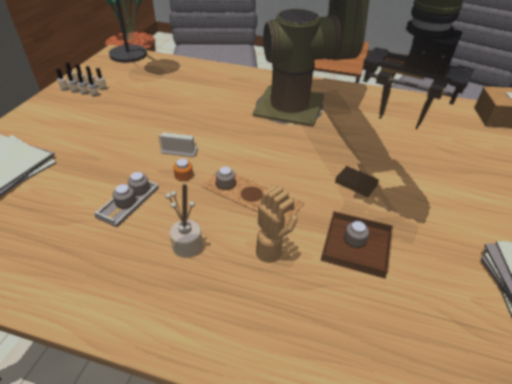

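All four buttons stand upright where they belong, at top-crop pixels (92,210), (490,308), (725,145) and (718,205). The bystanders look unmoved and the arm is clear.

```bash
python3 -c "
from workcell import *
print(close_job())"
```

```text
the job is handed in; nothing more can be done
None
```

The three call buttons have been pressed and put where the task asked, and the job is handed in at about 23 s of the 72 s. No verdict is reported.

**What I felt:** I pressed left, middle and right in that order.

| Button | Force and TCP height | Feel | Where it went |
|---|---|---|---|
| Left | 9 N at z 46.7 mm, 11 N at z 44.3 mm | firm | rail, behind the older button |
| Middle | 1.4 N mid-travel | light | repairs tray |
| Right | 4.4 to 4.7 N | medium | stays on the mat |

**Last checks (final top and scene pictures):**
- **Older button:** rail x ≈ -46 mm, y ≈ -2 mm.
- **Firm button:** rail x ≈ +8 mm, y ≈ -2 mm, about 54 mm centre to centre from the older one, so a gap of about 4 mm.
- **Light button:** upright on the tray floor, about 10 mm from its centre.
- **Medium button:** unmoved within the accuracy of the pictures.
- **Bystanders and orange look-alike:** they look unmoved.
- **Robot:** it touches nothing.

**Doubts:**
- **Key travel:** I judged it only from tool height and force. The left key needed two further presses after the first stopped about 4 mm down. I took no reading at the bottom of the last one.
- **Calibration:** the cameras disagreed by a few millimetres, the largest being about 6 mm at the rail's back edge. The judged positions stay inside their limits even with errors of that size.

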